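# Clip, mark and free a copper plaque in the maker's-mark fixture

### The arm

A 6-joint arm with a two-finger parallel gripper is mounted at the origin on the work surface. World frame = base frame: x ahead of the robot, y to its left, z up, the work surface at z = 0. Lengths are in m, angles in rad, forces in N, time in s.
With the tool pointing down it reaches from about 0.375 to 0.975 m from the base axis. Payload 3.8 kg.
Tool frame: the origin (TCP) lies at the very end of the fingers, on their centre line; the grasp point (between the pads) lies 19 mm behind it; z points along the fingers, y is the direction in which the jaws open and shut (so a half turn about z gives the same grasp; the last joint's range is limited). The gripper opens to 85 mm and grips with 20 to 120 N. Pads are 22 mm wide; open, the fingers measure 114 mm over their backs; the gripper's body (76 mm by 85 mm) begins 54 mm behind the grasp point. The pads swing forward as they close: fully open they stand 13 mm farther back than shut.
Start: joints at [-1.306, 0.264, 1.604, -0, 1.274, -0.037], TCP at [0.201, -0.644, 0.231] pointing down, gripper open.
Joint ranges: [-2.63, 2.63], [-0.94, 2.18], [0.31, 2.57], [-1.31, 4.45], [0, 2.66], [-2.55, 2.55]. Speed limits (rad/s): [2.57, 2.57, 3.14, 3.14, 3.14, 3.14].

### API

Orientations are given as a rotation vector (axis times angle).
In Python, from workcell import status, read_camera, camera_info, order gives the robot as it stands.
- The arm moves only by the tool move_arm, never from a script. Its argument "deltas" is a list of rows, each a list of 3 entries, a list of its own where there are three numbers: the turn, a rotation vector about the world's x, y, z as a fraction of full scale, then the shift along the world's x, y, z as a fraction of full scale, then the closure, from -1 (fully open) to 1 (shut), so that 0 is half open. A call has 1 to 20 rows; each row is the pose to reach, as a shift and turn from the pose commanded when the call began; what a row does not reach only later rows make up. Full scale, the value 1, is 0.1 m for a shift and pi/2 rad for a turn. A row lasts 1/8 s, in which the tool goes at most 62.5 mm and 10.7 degrees, less where a joint would pass 70% of its speed; a pose out of reach is approached as far as the arm can. A call with a number of a shift or a turn outside -1 to 1 is refused whole. A call with a gripper value outside its range is refused whole. The fingers move at their own pace and stop on an object; "grip_force" is the grip in N (left out, the last holds). Time passes only in rows, so rows that repeat a pose let the fingers close. It gives the time, the measured TCP pose, the force and the opening at its end, in the units of the state.
- status.read_state(): the state, without advancing time (a new reading comes with each control period).
- read_camera(name): name is "side" or "top" or "wrist"; returns (picture, depth): 384x512x3 uint8, red, green, blue; 384x512 float32, m along the optical axis (not along the pixel's ray), 0 where there is no reading.
- camera_info(name): a dict with "K" (3x3 intrinsics, pixels), "D" ([k1, k2, p1, p2, k3] as OpenCV has them; the pictures are not rectified), "R" (3x3) and "t" (3): a world point X has camera coordinates R X + t. Camera axes: x right, y down, z forward; pixel columns grow to the right and rows downward; lengths in m; the calibration is good to about 2 mm. A picture is of the moment at which its call begins: read the wrist's pose just before it. camera_info takes no time and is no camera call; for the wrist camera it gives the pose at the moment of the call.
- order.finish_job(): hands the job in, once; it reports no verdict.
The state is a dict: "time": time; "q": joint angles; "joint_vel": joint speeds; "joint_torque": joint torques, N m; "tool_pos": TCP position; "tcp_rot": TCP orientation; "wrist_force": force on the tool from outside, world axes, zero at the start; "torque": the same for the moment, N m; "width": opening from 0.0 (shut) to 1.0 (fully open).
Only numpy, scipy, OpenCV 4.12 (cv2) and the standard library are available. Lean on these libraries where they do the work, as an engineer would, in place of code of your own. Each camera call takes 0.05 s, during which the arm holds its last target. There are 200 camera calls.

### The job

Put the maker's mark on the copper plaque that lies in the marking fixture. Swing the spring clip round its pivot screw, up over the plaque's edge and on until it bears against its stop screw; then press the punch down until its point bears firmly on the plaque, and let it rise; then swing the clip back off the plaque, well clear of it, so that the plaque can be lifted out. Work gently: do not force the clip against the stop or down into the copper, do not hammer the punch home, do not shift the plaque, and leave the other things on the bench alone.

Things in the scene. Friction and masses are not known exactly. Their poses are not given: they have to be found in the camera images.
- fixture: The marking fixture, fixed to the bench: grey base plate 210 (x) x 250 (y) x 12 mm. Origin at the centre of its underside, on the bench; x away from the robot, y left, z up; it stands at a yaw. Two steel fences 8 mm high hold the plaque's back (+x) and left (+y) edges. The clip stands at the front right, the punch bracket at the back left.
- clip_swing (a joint): Swing of the clip about its upright pivot screw, rad, anticlockwise from above (on to the plaque) positive. It starts off the plaque at 0.05 to 0.5 and stays where it is left (1 N at the knob moves it). The foot meets the plaque's edge at 0.75 and is on top from 0.82. Below 0.35 it is well clear (foot 3 cm off the plaque); a rest pin stops it at -0.15.
- clip_pivot (a point): Centre of the clip's pivot screw, at (-80, -55, 21) mm in the fixture's frame, with the fixture's axes. In front of the plaque a screw in a small block is the clip's home stop: it meets the strip's left side 42 mm from the pivot. It is set differently each time: the clip meets it somewhere from 0.94 to 1.14 rad. It is hard; over 30 N on it (13 N sideways at the knob) bends the clip.
- clip: The clip's spring leaf: steel strip 12 mm wide, 2 mm thick, 20 to 22 mm above the bench. Origin 12 mm out from the pivot screw; x along the strip from pivot to foot, z up. In the fixture's frame x points at the angle (clip_swing - 0.62 rad) from the fixture's x. It springs up only at the foot end. More than 20 N between clip and plaque marks the copper.
- clip_foot (a point): Centre of the underside of the clip's smooth white nylon foot, 95 mm from the pivot screw, 22 mm across, its underside a cone. Off the plaque it hangs 2 mm lower than the plaque's top, sprung down with 3 N, so it must ride up over the edge (4 to 6 N sideways at the knob) or be lifted (up to 8 mm, 3 to 7 N). On the copper it presses with 4 N and slides with about 2 N.
- clip_knob (a point): Middle of the clip's smooth black upright finger knob, 10 mm in diameter, over the foot, 95 mm from the pivot screw. The knob spans 22 to 40 mm above the bench (this point 31 mm; all 2 mm higher when on the plaque). x points outward along the strip. It can be pushed from the side or pinched.
- punch: Spring-returned hand punch: 10 mm rod sliding straight down in its bracket, wooden mushroom knob 30 mm across. Origin 25 mm above the bench at rest, near its point, which is screwed in or out: 5 to 11 mm above the plaque. Spring 2.5 N at first, 4 N (+-0.6) when the point meets the plaque. The mark takes 6 to 14 N of point on plaque (10.5 to 17.5 N on the knob) for 0.2 s; more spoils it.
- punch_top (a point): Centre of the top of the punch's knob, 85 mm above the bench at rest, at (20, 58) mm in the fixture's frame.
- plaque: The copper plaque in the fixture, loose, 80 (x) x 120 (y) x 5 mm, 0.42 kg, an engraved border and rosette on it, lying on the base plate (its top 17 mm above the bench) within 1 mm of both fences. Origin at the centre of its underside, about (5, 25) mm in the fixture's frame. It must stay within 3 mm of where it starts.
- hex_key: Bystander: L-shaped hex key, 60 mm, lying on the base plate in front of the plaque.
- graver: Bystander: graver with a wooden handle, 130 mm long, on the bench right of the fixture.
- loupe: Bystander: black eye loupe, 34 mm across and 34 mm high, right of the fixture.
- hammer: Bystander: hammer, 240 mm, on the bench at the left.
- polish_tin: Bystander: brass tin, 68 mm across and 75 mm high, at the right.
Not all that is in view belongs to the job. Of the things like the plaque, leave any that is red; of the rest the larger one is meant.

How it is judged:
On the way, in this order (a step that is already met when the one before it is completed fails the run):
1. the clip stands on the plaque and bears against its stop screw (contact force between clip and fixture above 2 N and contact force between clip and plaque above 0.5 N), for 0.1 s.
2. the punch bears on the clipped plaque (contact force between punch and plaque above 6 N and value of joint clip_swing above 0.88 rad and contact force between clip and plaque above 0.5 N), for 0.2 s.
3. the clip is swung well clear of the plaque (value of joint clip_swing below 0.35 rad), for 0.2 s.
At the end, for the whole second after the job is handed in: The clip is swung clear and at rest (clip_swing under 0.35 rad, its foot some 3 cm or more off the plaque), the plaque lies at rest in the fixture within 3 mm of where it started, and the punch has risen (its top within 2 mm of its rest height) (value of joint clip_swing below 0.35 rad and velocity of joint clip_swing below 0.05 rad/s and distance of plaque from where it was at the start of the episode below 0.003 m and linear speed of plaque below 0.005 m/s and z of punch_top in the frame of fixture above 0.083 m); the robot touches nothing.
It fails at once if the clip forced against its stop screw with more than 30 N (about 13 N at the knob) (contact force between clip and fixture above 30 N).
It fails at once if the copper damaged: more than 20 N between clip and plaque, or more than 14 N between punch and plaque (contact force between clip and plaque above 20 N or contact force between punch and plaque above 14 N).
It fails at once if the punch pressed on the plaque while the clip is not on it (contact force between punch and plaque above 2 N and value of joint clip_swing below 0.85 rad).
It fails at once if the plaque shifted by more than 3 mm (distance of plaque from where it was at the start of the episode above 0.003 m).
It fails at once if another thing on the bench moved by more than 20 mm (distance of any of hex_key, graver, loupe, hammer, polish_tin from where it was at the start of the episode above 0.02 m).
It also fails if it takes over 61 s, if anything falls off the work surface, if the arm or the gripper's body presses on something with over 40 N, if the wrist force passes 120 N, or if a joint passes its speed limit or range.

## Working session

There is one attempt and no reset: what is moved stays moved. The work goes in short steps, Python scripts to look and compute and a tool call to move; the robot and the scene stay as the last step left them, time stands still between calls to the robot, and variables do not carry over. Pictures are saved under pics/ and viewed, about 8 in all and at most 12, crops included, and the job is handed in when it is done.

Besides the shell and the picture viewer there is one more tool, called after "Emit:" as name(argument=value, ...), one argument or row to a line, values as JSON. move_arm: Moves the arm, as the interface text tells. Its arguments: {"type":"object","properties":{"deltas":{"type":"array","items":{"type":"array"}},"grip_force":{"type":"number"}},"required":["deltas"]}

```bash
mkdir -p pics; ls; python3 - <<'E'
from workcell import status, read_camera, camera_info
import numpy as np,cv2
print(status.read_state())
for n in ("top","side"):
    im,d=read_camera(n); np.savez(f"pics/{n}0.npz",im=im,d=d)
    i=camera_info(n); print(n,i)
    cv2.imwrite(f"pics/{n}0.png",im[:,:,::-1])
a=cv2.imread("pics/top0.png");b=cv2.imread("pics/side0.png")
E
```

```text
pics
{'time': 0.0, 'q': array([-1.30588976e+00,  2.64757504e-01,  1.60538066e+00, -6.16880021e-06,
        1.27370642e+00, -3.69214282e-02]), 'joint_vel': array([-6.67200927e-04,  2.85647954e-05,  1.84835628e-04,  1.08482034e-03,
       -3.44087519e-04,  3.80291763e-04]), 'joint_torque': array([-1.46160266e-03, -5.15122890e+01, -3.67316937e+01, -1.89162365e-04,
        1.30520290e-02, -1.19230100e-05]), 'tool_pos': array([ 0.20044403, -0.64378034,  0.22995551]), 'tcp_rot': array([-3.10367388e+00, -4.71979257e-01,  4.11264731e-04]), 'wrist_force': array([-0.73662078, -0.14085087, -0.11946997]), 'torque': array([0.01382421, 0.00651681, 0.03487493]), 'width': 1.0009767075899498}
top {'K': array([[413.75291499,   0.        , 254.16270783],
       [  0.        , 413.75291499, 186.36937568],
       [  0.        ,   0.        ,   1.        ]]), 'D': array([-0.03880441,  0.        ,  0.        ,  0.        ,  0.        ]), 'R': array([[-0.02476791, -0.99959404, -0.01408242],
       [-0.99453683,  0.02606663, -0.10107929],
       [ 0.10140533,  0.01150196, -0.9947787 ]]), 't': array([0.03241873, 0.55412107, 1.1820973 ])}
side {'K': array([[426.05914494,   0.        , 257.24197928],
       [  0.        , 426.05914494, 197.10348026],
       [  0.        ,   0.        ,   1.        ]]), 'D': array([-0.10940289,  0.        ,  0.        ,  0.        ,  0.        ]), 'R': array([[ 0.97163513, -0.23507812, -0.02575757],
       [-0.14368492, -0.50033053, -0.85382902],
       [ 0.18782922,  0.83331125, -0.5199159 ]]), 't': array([-0.50992374,  0.16761701,  1.08478449])}
```

View pics/top0.png

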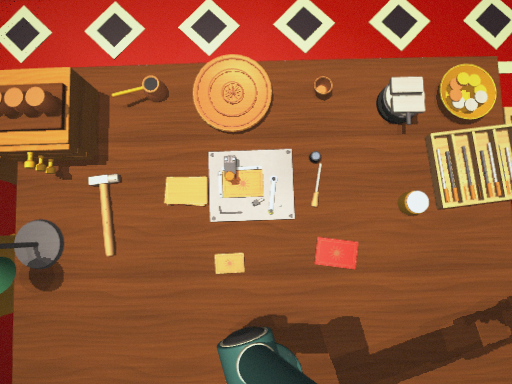

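View pics/side0.png

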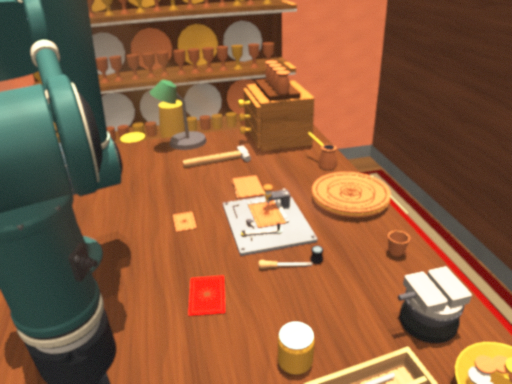

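The top view shows the fixture at (251,185) with a plaque at (243,184). Things like the plaque are a plain plate at (186,190), a small one at (229,263) and a red one at (337,253). I take the copper one in the fixture, under the punch, and will check it in a crop. Next I measure the base plate.

```bash
cat > h.py <<'E'
import numpy as np,cv2
from workcell import status, read_camera, camera_info
def rays(info,px):
    u=cv2.undistortPoints(np.asarray(px,float).reshape(-1,1,2),info['K'],info['D']).reshape(-1,2)
    d=np.c_[u,np.ones(len(u))]@info['R']; c=-info['R'].T@info['t']; return c,d
def onz(info,px,z):
    c,d=rays(info,px); return c+d*((z-c[2])/d[:,2])[:,None]
def proj(info,P):
    return cv2.projectPoints(np.asarray(P,float).reshape(-1,1,3),cv2.Rodrigues(info['R'])[0],info['t'],info['K'],info['D'])[0].reshape(-1,2)
E
python3 - <<'E'
from h import *
for n in("top","side"):
    f=np.load(f"pics/{n}0.npz");im=f['im'];i=camera_info(n)
    hsv=cv2.cvtColor(im,cv2.COLOR_RGB2HSV)
    m=((hsv[...,1]<50)&(hsv[...,2]>120)).astype(np.uint8)
    k,l,s,c=cv2.connectedComponentsWithStats(m)
    # component(s) near fixture
    box=(205,145,300,225) if n=="top" else (215,185,325,255)
    mm=np.zeros_like(m);mm[box[1]:box[3],box[0]:box[2]]=m[box[1]:box[3],box[0]:box[2]]
    ys,xs=np.nonzero(mm); W=onz(i,np.c_[xs,ys],0.012)[:,:2]
    r=cv2.minAreaRect((W*1000).astype(np.float32)); print(n,len(xs),r)
im=np.load("pics/top0.npz")['im'][140:232,195:305,::-1]
cv2.imwrite("pics/crop1.png",cv2.resize(im,None,fx=6,fy=6,interpolation=cv2.INTER_CUBIC))
i=camera_info("wrist");print(i)
E
```

```text
top 4683 ((561.7821044921875, 28.769729614257812), (208.03439331054688, 249.47921752929688), 0.5406911969184875)
side 2868 ((558.66064453125, 7.51519775390625), (208.14564514160156, 317.6802978515625), 0.70858234167099)
{'K': array([[330.20759523,   0.        , 252.69731643],
       [  0.        , 330.20759523, 194.20609293],
       [  0.        ,   0.        ,   1.        ]]), 'D': array([-0.02757415,  0.        ,  0.        ,  0.        ,  0.        ]), 'R': array([[ 0.2972974 , -0.95478374, -0.00150318],
       [-0.90845622, -0.28335585,  0.30727309],
       [-0.29380529, -0.08998592, -0.95162019]]), 't': array([-0.67339535, -0.04017087,  0.38005047])}
```

View pics/crop1.png

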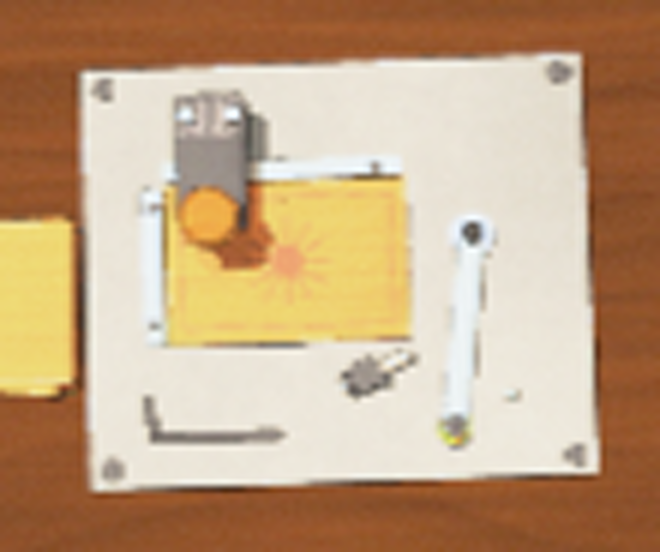

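The crop (6x, offset 195,140) confirms the plaque with its rosette under the punch knob at (210,215). The clip pivot is at (455,430), the knob at (470,232), the stop block at (370,375) and the hex key at (210,430). I'm moving the wrist camera over the fixture.

Emit:
move_arm(
  deltas=[
    [[0,0,0],[0.25,0.5,0],-1],
    [[0,0,0],[0.5,0.98,0],-1],
  ],
)

```text
time: 0.35
tool_pos: [0.2507, -0.5452, 0.2302]
tcp_rot: [-3.105, -0.47, 0.0]
wrist_force: [0.4, 0.1, -0.1]
width: 1.0
```

Emit:
move_arm(
  deltas=[
    [[0,0,0],[0.25,0.5,0],0],
    [[0,0,0],[0.5,0.98,0],1],
  ],
)

```text
time: 0.6
tool_pos: [0.301, -0.4465, 0.2307]
tcp_rot: [-3.105, -0.471, 0.0]
wrist_force: [0.6, -0.3, 0.2]
width: 0.598
```

Emit:
move_arm(
  deltas=[
    [[0,0,0],[0.25,0.5,0],1],
    [[0,0,0],[0.5,0.98,0],1],
  ],
)

```text
time: 0.85
tool_pos: [0.3509, -0.3485, 0.2308]
tcp_rot: [-3.105, -0.472, 0.0]
wrist_force: [0.8, 0.8, -0.2]
width: 0.145
```

Emit:
move_arm(
  deltas=[
    [[0,0,0],[0.25,0.5,0],1],
    [[0,0,0],[0.5,0.98,0],1],
  ],
)

```text
time: 1.1
tool_pos: [0.4009, -0.2506, 0.231]
tcp_rot: [-3.106, -0.472, 0.0]
wrist_force: [1.3, 0.5, 0.2]
width: 0.002
```

Emit:
move_arm(
  deltas=[
    [[0,0,0],[0.25,0.5,0],1],
    [[0,0,0],[0.5,0.98,0],1],
  ],
)

```text
time: 1.35
tool_pos: [0.4509, -0.1527, 0.231]
tcp_rot: [-3.106, -0.472, 0.0]
wrist_force: [0.9, -1.0, 0.8]
width: -0.001
```

Emit:
move_arm(
  deltas=[
    [[0,0,0],[0.25,0.5,0],1],
    [[0,0,0],[0.5,0.98,0],1],
    [[0,0,0],[0.5,0.98,0],1],
  ],
)

```text
time: 1.72
tool_pos: [0.5015, -0.0533, 0.2309]
tcp_rot: [-3.104, -0.48, 0.0]
wrist_force: [-0.0, -0.3, -0.3]
width: 0.001
```

```bash
python3 - <<'E'
from h import *
i=camera_info("wrist"); im,d=read_camera("wrist"); np.savez("pics/w1.npz",im=im,d=d,**i)
cv2.imwrite("pics/w1.png",im[:,:,::-1])
print(status.read_state()['tool_pos'])
def F(x,y,z,c=(0.5618,0.0288),yaw=0.009):
    a,b=np.cos(yaw),np.sin(yaw); return [c[0]+a*x-b*y,c[1]+b*x+a*y,z]
print(proj(i,[F(-.105,-.125,.012),F(-.105,.125,.012),F(.105,.125,.012),F(.105,-.125,.012),F(-.08,-.055,.022),F(.02,.058,.085)]))
E
```

```text
[ 0.50070177 -0.05495501  0.23074969]
[[277.82497161 207.62796054]
 [ 63.73742723 145.30724643]
 [ 94.43591521 -68.11497767]
 [344.63943615  17.05828493]
 [225.11497552 172.70901073]
 [117.24018826  36.56601598]]
```

View pics/w1.png

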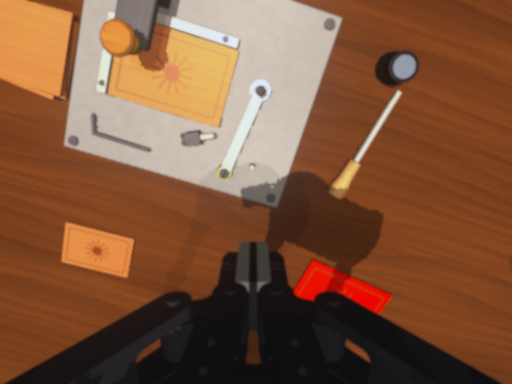

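The wrist view shows the fixture clearly. The pivot is at (225,173), the knob at (261,91), the stop screw at (207,136) and the punch knob at (119,37). The predicted fixture corners match to about 2 px. I'm refining the numbers.

```bash
python3 - <<'E'
from h import *
f=np.load("pics/w1.npz");im=f['im'].astype(int);d=f['d'];i={k:f[k] for k in 'KDRt'}
hsv=cv2.cvtColor(f['im'],cv2.COLOR_RGB2HSV)
def cen(m,x0,y0,x1,y1):
    ys,xs=np.nonzero(m[y0:y1,x0:x1]); return np.array([xs.mean()+x0,ys.mean()+y0]),len(xs),(xs.min()+x0,xs.max()+x0,ys.min()+y0,ys.max()+y0)
k=cen(hsv[...,2]<90,248,78,274,104);print("knob",k, onz(i,[k[0]],.040))
p=cen((hsv[...,1]>100)&(hsv[...,2]>60),98,17,141,60);print("punch",p, onz(i,[p[0]],.083))
print("piv",onz(i,[[225,173]],.022), "depths knob/punch/pt:")
for u,v in[(261,90),(119,37),(140,20),(150,5),(180,85),(225,173),(207,136),(195,138)]:
    z=d[v,u];c,r=rays(i,[(u,v)]);print((u,v),(c+r[0]*z).round(4))
pts=[(278,207),(64,147),(341,17)];print(onz(i,pts,.012).round(4))
crop=f['im'][60:190,180:290,::-1]; cv2.imwrite("pics/crop2.png",cv2.resize(crop,None,fx=5,fy=5,interpolation=cv2.INTER_CUBIC)[:600])
E
```

```text
<stdin>:5: RuntimeWarning: Mean of empty slice.
  ret = ret.dtype.type(ret / rcount)
Traceback (most recent call last):
ValueError: zero-size array to reduction operation minimum which has no identity
```

```bash
python3 - <<'E'
from h import *
f=np.load("pics/w1.npz");d=f['d'];i={k:f[k] for k in 'KDRt'}
hsv=cv2.cvtColor(f['im'],cv2.COLOR_RGB2HSV)
print(hsv[80:102,252:272,2])
def cen(m,x0,y0,x1,y1):
    ys,xs=np.nonzero(m[y0:y1,x0:x1]); return np.array([xs.mean()+x0,ys.mean()+y0]),len(xs),(xs.min()+x0,xs.max()+x0,ys.min()+y0,ys.max()+y0)
p=cen((hsv[...,1]>140)&(hsv[...,2]>60),98,17,139,57);print("punch",p, onz(i,[p[0]],.083))
print("piv",onz(i,[[225,173]],.022), "depths knob/punch/pt:")
for u,v in[(261,90),(119,37),(140,20),(150,5),(180,85),(225,173),(207,136),(195,138)]:
    z=d[v,u];c,r=rays(i,[(u,v)]);print((u,v),(c+r[0]*z).round(4))
pts=[(278,207),(64,147),(341,17)];print(onz(i,pts,.012).round(4))
crop=f['im'][60:180,180:290,::-1]; cv2.imwrite("pics/crop2.png",cv2.resize(crop,None,fx=5,fy=5,interpolation=cv2.INTER_CUBIC))
E
```

```text
[[206 208 210 214 224 232 238 241 241 240 238 235 229 217 211 208 207 207
  206 206]
 [207 213 224 236 242 245 246 247 247 247 247 246 243 236 221 211 209 207
  206 206]
 [212 228 240 246 246 246 244 245 247 248 248 248 247 245 239 226 212 208
  206 206]
 [224 240 246 247 244 240 237 238 241 245 247 248 248 248 246 240 226 210
  206 206]
 [238 246 247 245 239 236 234 230 227 232 239 244 247 248 248 246 238 217
  205 204]
 [245 248 247 242 233 228 222 206 192 195 210 226 237 243 247 247 243 225
  205 205]
 [247 248 245 237 223 198 171 149 136 136 147 173 207 229 240 244 243 233
  210 206]
 [248 247 241 224 193 153 124 117 112 110 112 127 169 217 231 235 241 239
  221 207]
 [248 245 232 201 157 124 116 114 112 108 105 107 142 198 222 226 239 242
  229 206]
 [247 241 224 187 137 117 116 115 111 108 104 101 117 161 201 225 241 244
  234 206]
 [245 237 221 181 131 113 114 114 111 107 103 100 104 134 182 228 244 245
  232 196]
 [244 234 223 188 134 113 112 111 110 106 102  99 102 133 179 232 246 244
  226 184]
 [241 235 229 205 149 115 108 108 106 103 100  98 107 142 185 233 245 242
  218 
[... 637 characters left out ...]
 231 224 222 218 205 189 192 201 205
  205 205]
 [237 237 238 240 240 239 238 238 234 221 200 188 182 188 195 202 205 206
  206 205]]
punch (array([119.56035242,  38.86167401]), 1135, (np.int64(101), np.int64(138), np.int64(19), np.int64(56))) [[0.58017297 0.08563617 0.083     ]]
piv [[ 0.48194429 -0.02688887  0.022     ]] depths knob/punch/pt:
(261, 90) [ 0.5767 -0.0371  0.042 ]
(119, 37) [0.5814 0.0851 0.086 ]
(140, 20) [0.6008 0.0819 0.0564]
(150, 5) [0.615  0.0766 0.0551]
(180, 85) [0.5564 0.0432 0.0178]
(225, 173) [ 0.4832 -0.0269  0.0266]
(207, 136) [0.5154 0.0024 0.024 ]
(195, 138) [0.5104 0.0133 0.0289]
[[ 0.4587 -0.0971  0.012 ]
 [ 0.4539  0.1523  0.012 ]
 [ 0.6669 -0.0918  0.012 ]]
```

View pics/crop2.png

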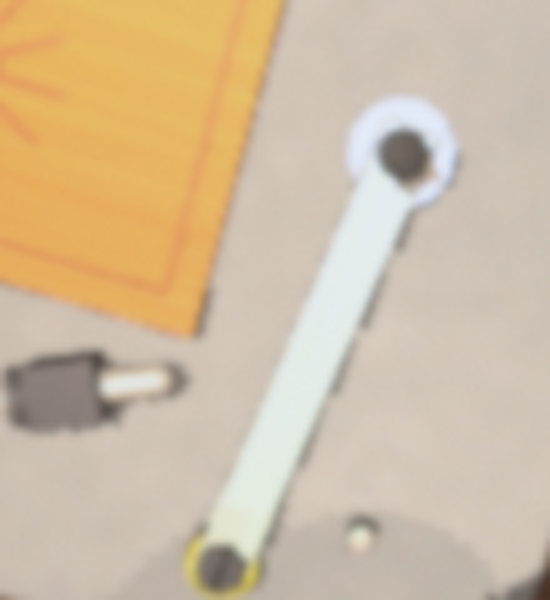

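Measured against the given geometry:
- **Fixture:** centre (0.5604, 0.0302), yaw 0.021.
- **Pivot:** (0.482, -0.0268), which agrees with the description.
- **Clip knob:** (0.5767, -0.0371). Its radius of 95.6 mm agrees, and the swing is about 0.49.
- **Punch top:** about (0.580, 0.0865) at z 0.085.

I'm lowering the shut fingers on the right side of the knob.

Emit:
move_arm(
  deltas=[
    [[0,0,0],[0.42,-0.04,-0.4],1],
    [[0,0,0],[0.84,-0.075,-0.8],1],
    [[0,0,0],[0.84,-0.075,-1],1],
  ],
)

```text
time: 2.15
tool_pos: [0.5845, -0.0655, 0.1278]
tcp_rot: [-3.105, -0.47, 0.006]
wrist_force: [-0.8, -0.1, 0.1]
width: 0.0
```

Emit:
move_arm(
  deltas=[
    [[0,0,0],[0,0,-0.5],1],
    [[0,0,0],[0,0,-0.9],1],
    [[0,0,0],[0,0,-1.02],1],
    [[0,0,0],[0,0,-1],1],
  ],
)

```text
out of range: row 3 has -1.02, outside -1 to 1
```

```bash
python3 - <<'E'
from h import *
s=status.read_state();print(s['time'],s['tool_pos'],s['wrist_force'])
im,d=read_camera("wrist");cv2.imwrite("pics/w2.png",im[:,:,::-1])
E
```

```text
2.15 [ 0.5845261  -0.06553194  0.12782094] [-0.7694861  -0.10922338  0.13722316]
```

View pics/w2.png

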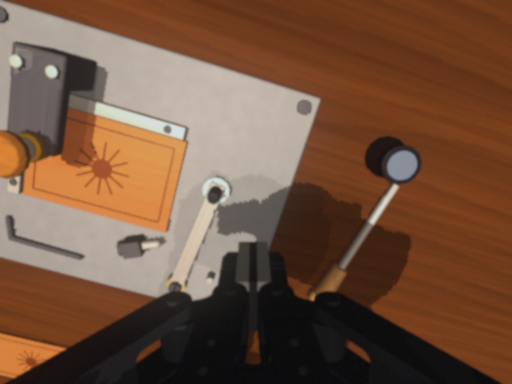

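The fingertips (252,245) hang right of the knob at (213,190) and clear of it, as planned. I'm descending.

Emit:
move_arm(
  deltas=[
    [[0,0,0],[0,0,-0.5],1],
    [[0,0,0],[0,0,-0.9],1],
    [[0,0,0],[0,0,-1],1],
    [[0,0,0],[0,0,-1],1],
  ],
)

```text
time: 2.7
tool_pos: [0.5842, -0.0645, 0.032]
tcp_rot: [3.106, 0.471, -0.0]
wrist_force: [0.4, 0.7, 0.1]
width: -0.0
```

Emit:
move_arm(
  deltas=[
    [[0,0,0],[0,0,0],1],
    [[0,0,0],[0,0,-0.02],1],
    [[0,0,0],[0,0,-0.02],1],
  ],
)

```text
time: 3.08
tool_pos: [0.5853, -0.064, 0.0302]
tcp_rot: [3.105, 0.472, 0.002]
wrist_force: [0.1, -0.1, 0.3]
width: 0.001
```

Emit:
move_arm(
  deltas=[
    [[0,0,0],[-0.01,0.03,0],1],
    [[0,0,0],[-0.02,0.06,0],1],
    [[0,0,0],[-0.025,0.08,0],1],
    [[0,0,0],[-0.025,0.08,0],1],
  ],
)

```text
time: 3.58
tool_pos: [0.582, -0.0557, 0.0291]
tcp_rot: [-3.106, -0.473, 0.0]
wrist_force: [0.2, -0.2, 0.1]
width: -0.001
```

Emit:
move_arm(
  deltas=[
    [[0,0,0],[0,0.03,0],1],
    [[0,0,0],[0,0.06,0],1],
    [[0,0,0],[0,0.1,0],1],
    [[0,0,0],[0,0.1,0],1],
  ],
)

```text
time: 4.08
tool_pos: [0.5822, -0.0456, 0.0294]
tcp_rot: [-3.106, -0.473, -0.0]
wrist_force: [-0.3, 0.1, 0.5]
width: 0.002
```

Emit:
move_arm(
  deltas=[
    [[0,0,0],[0,0.03,0],1],
    [[0,0,0],[-0.005,0.06,0],1],
    [[0,0,0],[-0.005,0.09,0],1],
    [[0,0,0],[-0.005,0.09,0],1],
  ],
)

```text
time: 4.58
tool_pos: [0.5815, -0.0367, 0.0292]
tcp_rot: [-3.106, -0.473, 0.0]
wrist_force: [0.2, 0.0, -0.1]
width: -0.002
```

```bash
python3 - <<'E'
from h import *
s=status.read_state();print(s['time'],s['tool_pos'],s['wrist_force'])
im,d=read_camera("wrist");a=im[130:290,120:380,::-1]
cv2.imwrite("pics/w3.png",cv2.resize(a,None,fx=3,fy=3,interpolation=cv2.INTER_CUBIC))
E
```

```text
4.575 [ 0.581466   -0.03667098  0.02923546] [ 0.23943114  0.00612427 -0.14258222]
```

View pics/w3.png

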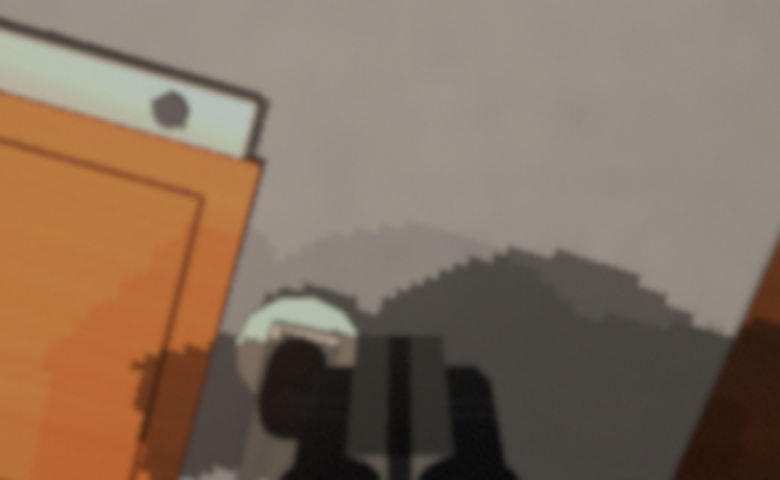

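The knob touches the left finger's back, with an offset of about 14.5 mm. The foot is just short of the plaque edge. I'm going on gently along the arc.

Emit:
move_arm(
  deltas=[
    [[0,0,0],[0,0.025,0],1],
    [[0,0,0],[-0.005,0.05,0],1],
    [[0,0,0],[-0.005,0.075,0],1],
    [[0,0,0],[-0.01,0.09,0],1],
  ],
)

```text
time: 5.12
tool_pos: [0.5808, -0.028, 0.0294]
tcp_rot: [3.105, 0.473, 0.0]
wrist_force: [0.4, -1.2, 1.6]
width: -0.002
```

Emit:
move_arm(
  deltas=[
    [[0,0,0],[0,0.01,0],1],
    [[0,0,0],[-0.005,0.02,0],1],
    [[0,0,0],[-0.005,0.03,0],1],
  ],
)

```text
time: 5.5
tool_pos: [0.5805, -0.0257, 0.0297]
tcp_rot: [3.105, 0.473, 0.001]
wrist_force: [-0.1, -6.1, 3.0]
width: -0.0
```

Emit:
move_arm(
  deltas=[
    [[0,0,0],[0,0.01,0],1],
    [[0,0,0],[-0.005,0.02,0],1],
    [[0,0,0],[-0.005,0.03,0],1],
  ],
)

```text
time: 5.88
tool_pos: [0.5797, -0.0217, 0.0294]
tcp_rot: [-3.105, -0.471, -0.0]
wrist_force: [0.8, -1.8, 1.1]
width: 0.001
```

Emit:
move_arm(
  deltas=[
    [[0,0,0],[0,0.01,0],1],
    [[0,0,0],[-0.005,0.02,0],1],
    [[0,0,0],[-0.005,0.03,0],1],
  ],
)

```text
time: 6.25
tool_pos: [0.5792, -0.019, 0.0294]
tcp_rot: [3.106, 0.472, 0.0]
wrist_force: [-0.3, -3.0, 2.7]
width: -0.002
```

The edge was ridden at about 6 N and the clip is now sliding on the copper. I'm approaching the stop.

Emit:
move_arm(
  deltas=[
    [[0,0,0],[-0.002,0.012,0],1],
    [[0,0,0],[-0.005,0.024,0],1],
    [[0,0,0],[-0.008,0.036,0],1],
    [[0,0,0],[-0.012,0.048,0],1],
    [[0,0,0],[-0.014,0.06,0],1],
  ],
)

```text
time: 6.88
tool_pos: [0.5778, -0.0129, 0.0293]
tcp_rot: [3.106, 0.472, 0.0]
wrist_force: [0.6, -3.6, 2.7]
width: -0.003
```

Emit:
move_arm(
  deltas=[
    [[0,0,0],[-0.003,0.01,0],1],
    [[0,0,0],[-0.006,0.02,0],1],
  ],
)

```text
time: 7.12
tool_pos: [0.5772, -0.0109, 0.0293]
tcp_rot: [3.106, 0.472, 0.0]
wrist_force: [0.0, -3.9, 3.4]
width: 0.004
```

Emit:
move_arm(
  deltas=[
    [[0,0,0],[-0.003,0.01,0],1],
    [[0,0,0],[-0.006,0.015,0],1],
  ],
)

```text
time: 7.38
tool_pos: [0.5767, -0.0094, 0.0293]
tcp_rot: [3.106, 0.472, 0.001]
wrist_force: [1.3, -3.4, 2.7]
width: 0.003
```

Emit:
move_arm(
  deltas=[
    [[0,0,0],[-0.002,0.005,0],1],
    [[0,0,0],[-0.004,0.01,0],1],
  ],
)

```text
time: 7.62
tool_pos: [0.5764, -0.0084, 0.0294]
tcp_rot: [3.106, 0.472, 0.001]
wrist_force: [1.3, -2.4, 1.6]
width: -0.0
```

Emit:
move_arm(
  deltas=[
    [[0,0,0],[-0.002,0.005,0],1],
    [[0,0,0],[-0.004,0.01,0],1],
  ],
)

```text
time: 7.88
tool_pos: [0.5759, -0.0075, 0.0293]
tcp_rot: [3.106, 0.472, 0.001]
wrist_force: [1.7, -3.5, 2.8]
width: 0.001
```

Emit:
move_arm(
  deltas=[
    [[0,0,0],[-0.002,0.005,0],1],
    [[0,0,0],[-0.004,0.01,0],1],
  ],
)

```text
time: 8.12
tool_pos: [0.5757, -0.0067, 0.0294]
tcp_rot: [3.105, 0.472, 0.001]
wrist_force: [1.8, -3.5, 1.8]
width: -0.005
```

Emit:
move_arm(
  deltas=[
    [[0,0,0],[-0.002,0.004,0],1],
    [[0,0,0],[-0.003,0.008,0],1],
  ],
)

```text
time: 8.38
tool_pos: [0.5755, -0.0061, 0.0294]
tcp_rot: [3.105, 0.472, 0.001]
wrist_force: [2.8, -5.5, 0.9]
width: -0.001
```

Emit:
move_arm(
  deltas=[
    [[0,0,0],[-0.002,0.004,0],1],
    [[0,0,0],[-0.004,0.008,0],1],
  ],
)

```text
time: 8.62
tool_pos: [0.5753, -0.0056, 0.0295]
tcp_rot: [3.104, 0.473, 0.002]
wrist_force: [5.1, -5.8, 1.8]
width: -0.0
```

Emit:
move_arm(
  deltas=[
    [[0,0,0],[0.001,0.003,0],1],
    [[0,0,0],[0.002,0.005,0],1],
  ],
)

```text
time: 8.88
tool_pos: [0.5753, -0.0054, 0.0294]
tcp_rot: [3.104, 0.473, 0.001]
wrist_force: [3.4, -7.4, 1.8]
width: -0.001
```

```bash
python3 - <<'E'
from h import *
s=status.read_state();print(s['time'],s['tool_pos'],s['wrist_force'],s['torque'])
im,d=read_camera("wrist");i=camera_info("wrist");a=im[100:300,60:320,::-1]
cv2.imwrite("pics/w4.png",cv2.resize(a,None,fx=3,fy=3,interpolation=cv2.INTER_CUBIC))
E
```

```text
8.875 [ 0.57527203 -0.00541156  0.02943556] [ 3.42889671 -7.41731541  1.78610821] [-1.18936171 -0.48136993  0.02108442]
```

View pics/w4.png

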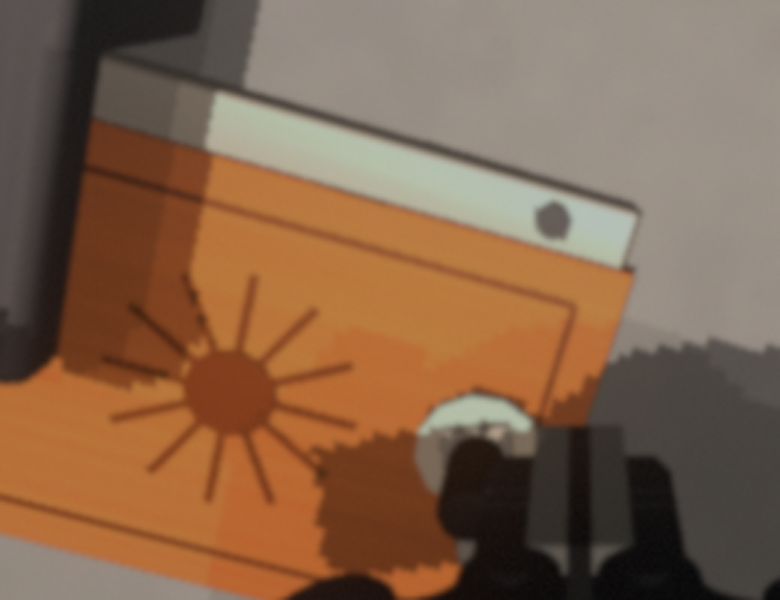

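The foot sits on the plaque. Force is rising without motion at swing of about 0.98, about 8 N at the knob against 3.5 N when sliding, so the clip bears on its stop. I'm retreating sideways and up, then going over the punch.

Emit:
move_arm(
  deltas=[
    [[0,0,0],[0,0,0],1],
    [[0,0,0],[0.01,-0.03,0],1],
    [[0,0,0],[0.03,-0.12,0],1],
    [[0,0,0],[0.03,-0.12,0.4],1],
    [[0,0,0],[0.03,-0.12,0.8],1],
    [[0,0,0],[0.03,0.3,1],1],
    [[0,0,0],[0.05,0.8,1],1],
    [[0,0,0],[0.05,0.92,1],1],
    [[0,0,0],[0.05,0.92,1],1],
  ],
)

```text
time: 10.05
tool_pos: [0.5788, 0.088, 0.1284]
tcp_rot: [-3.105, -0.475, 0.003]
wrist_force: [-0.3, 0.0, -0.2]
width: -0.003
```

```bash
python3 - <<'E'
from h import *
i=camera_info("wrist");im,d=read_camera("wrist")
s=status.read_state();print(s['time'],s['tool_pos'],s['wrist_force'])
print(proj(i,[[.58,.0865,.085],s['tool_pos']]))
a=im[:,:,::-1].copy();cv2.imwrite("pics/w5.png",a)
E
```

```text
10.1 [0.57895778 0.0872328  0.12832963] [ 0.81000306  0.58435511 -0.34022727]
[[256.62907434 221.83795612]
 [255.56849292 257.99202339]]
```

View pics/w5.png

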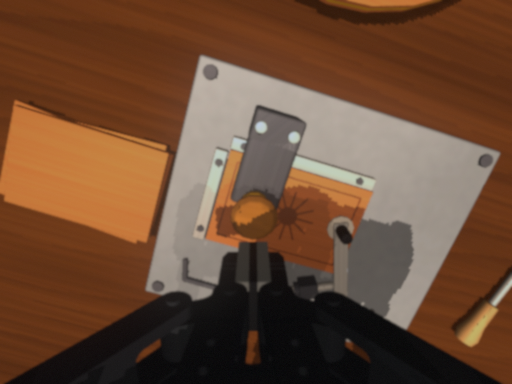

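The fingertips are over the punch knob (254,216). The clip stays on the plaque at (342,230). I'm pressing slowly.

Emit:
move_arm(
  deltas=[
    [[0,0,0],[0.02,0,-0.2],1],
    [[0,0,0],[0.02,0,-0.34],1],
    [[0,0,0],[0.02,0,-0.38],1],
    [[0,0,0],[0.02,0,-0.41],1],
    [[0,0,0],[0.02,0,-0.43],1],
  ],
)

```text
time: 10.72
tool_pos: [0.5821, 0.0875, 0.0864]
tcp_rot: [3.106, 0.472, 0.001]
wrist_force: [0.5, -0.1, -0.1]
width: 0.001
```

Emit:
move_arm(
  deltas=[
    [[0,0,0],[0,0,-0.01],1],
    [[0,0,0],[0,0,-0.02],1],
    [[0,0,0],[0,0,-0.03],1],
  ],
)

```text
time: 11.1
tool_pos: [0.5822, 0.0877, 0.084]
tcp_rot: [3.106, 0.472, 0.002]
wrist_force: [-0.2, 0.1, 3.0]
width: -0.0
```

Contact at the spring's preload (3 N). I'm going on in small steps.

Emit:
move_arm(
  deltas=[
    [[0,0,0],[0,0,-0.01],1],
    [[0,0,0],[0,0,-0.02],1],
    [[0,0,0],[0,0,-0.03],1],
  ],
)

```text
time: 11.48
tool_pos: [0.5822, 0.0877, 0.0805]
tcp_rot: [-3.106, -0.472, -0.001]
wrist_force: [-1.2, 0.1, 4.2]
width: 0.002
```

Emit:
move_arm(
  deltas=[
    [[0,0,0],[0,0,-0.005],1],
    [[0,0,0],[0,0,-0.01],1],
  ],
)

```text
time: 11.72
tool_pos: [0.5822, 0.0877, 0.0795]
tcp_rot: [-3.106, -0.472, -0.001]
wrist_force: [-0.1, -1.1, 3.8]
width: -0.003
```

Emit:
move_arm(
  deltas=[
    [[0,0,0],[0,0,-0.003],1],
    [[0,0,0],[0,0,-0.006],1],
  ],
)

```text
time: 11.98
tool_pos: [0.5822, 0.0877, 0.0788]
tcp_rot: [-3.106, -0.472, -0.001]
wrist_force: [0.5, 0.8, 3.9]
width: -0.001
```

Emit:
move_arm(
  deltas=[
    [[0,0,0],[0,0,-0.003],1],
    [[0,0,0],[0,0,-0.006],1],
  ],
)

```text
time: 12.22
tool_pos: [0.5822, 0.0877, 0.0782]
tcp_rot: [-3.106, -0.472, -0.001]
wrist_force: [0.8, 1.3, 3.8]
width: 0.002
```

Emit:
move_arm(
  deltas=[
    [[0,0,0],[0,0,-0.003],1],
    [[0,0,0],[0,0,-0.006],1],
  ],
)

```text
time: 12.48
tool_pos: [0.5822, 0.0877, 0.0776]
tcp_rot: [-3.106, -0.472, -0.001]
wrist_force: [2.3, 0.8, 4.0]
width: 0.001
```

Emit:
move_arm(
  deltas=[
    [[0,0,0],[0,0,-0.003],1],
    [[0,0,0],[0,0,-0.006],1],
  ],
)

```text
time: 12.72
tool_pos: [0.5821, 0.0877, 0.077]
tcp_rot: [-3.106, -0.472, -0.001]
wrist_force: [1.4, 1.4, 4.4]
width: 0.004
```

Emit:
move_arm(
  deltas=[
    [[0,0,0],[0,0,-0.003],1],
    [[0,0,0],[0,0,-0.006],1],
  ],
)

```text
time: 12.98
tool_pos: [0.5821, 0.0877, 0.0764]
tcp_rot: [-3.106, -0.472, -0.001]
wrist_force: [2.6, 0.8, 4.4]
width: -0.004
```

Emit:
move_arm(
  deltas=[
    [[0,0,0],[0,0,-0.003],1],
    [[0,0,0],[0,0,-0.006],1],
  ],
)

```text
time: 13.22
tool_pos: [0.5822, 0.0877, 0.0762]
tcp_rot: [-3.106, -0.472, -0.001]
wrist_force: [1.4, 1.4, 7.1]
width: -0.001
```

Emit:
move_arm(
  deltas=[
    [[0,0,0],[0,0,-0.002],1],
    [[0,0,0],[0,0,-0.004],1],
    [[0,0,0],[0,0,-0.004],1],
  ],
)

```text
time: 13.6
tool_pos: [0.5822, 0.0877, 0.0761]
tcp_rot: [3.106, 0.472, 0.001]
wrist_force: [0.9, 0.9, 7.7]
width: 0.001
```

Emit:
move_arm(
  deltas=[
    [[0,0,0],[0,0,-0.002],1],
    [[0,0,0],[0,0,-0.004],1],
    [[0,0,0],[0,0,-0.004],1],
  ],
)

```text
time: 13.98
tool_pos: [0.5822, 0.0877, 0.076]
tcp_rot: [3.106, 0.472, 0.001]
wrist_force: [-0.5, 1.7, 10.2]
width: 0.001
```

Emit:
move_arm(
  deltas=[
    [[0,0,0],[0,0,-0.001],1],
    [[0,0,0],[0,0,-0.002],1],
    [[0,0,0],[0,0,-0.002],1],
  ],
)

```text
time: 14.35
tool_pos: [0.5822, 0.0877, 0.076]
tcp_rot: [3.106, 0.472, 0.001]
wrist_force: [0.1, 0.3, 10.6]
width: 0.005
```

Emit:
move_arm(
  deltas=[
    [[0,0,0],[0,0,-0.002],1],
    [[0,0,0],[0,0,-0.003],1],
    [[0,0,0],[0,0,-0.003],1],
  ],
)

```text
time: 14.72
tool_pos: [0.5822, 0.0876, 0.0759]
tcp_rot: [3.106, 0.472, 0.001]
wrist_force: [-0.6, 0.3, 11.9]
width: 0.004
```

Emit:
move_arm(
  deltas=[
    [[0,0,0],[0,0,-0.001],1],
    [[0,0,0],[0,0,-0.002],1],
    [[0,0,0],[0,0,-0.002],1],
  ],
)

```text
time: 15.1
tool_pos: [0.5822, 0.0877, 0.0758]
tcp_rot: [3.106, 0.472, 0.001]
wrist_force: [-1.2, 1.0, 12.6]
width: -0.0
```

One more small step to sit safely mid-band. I'll hold it and read the force several times.

Emit:
move_arm(
  deltas=[
    [[0,0,0],[0,0,-0.001],1],
    [[0,0,0],[0,0,-0.002],1],
    [[0,0,0],[0,0,-0.002],1],
  ],
)

```text
time: 15.48
tool_pos: [0.5822, 0.0877, 0.0758]
tcp_rot: [3.106, 0.472, 0.001]
wrist_force: [-2.5, 0.2, 13.7]
width: -0.004
```

Emit:
move_arm(
  deltas=[
    [[0,0,0],[0,0,0],1],
  ],
)

```text
time: 15.6
tool_pos: [0.5822, 0.0877, 0.0758]
tcp_rot: [3.106, 0.472, 0.001]
wrist_force: [-1.9, 0.8, 14.1]
width: 0.003
```

Emit:
move_arm(
  deltas=[
    [[0,0,0],[0,0,0],1],
  ],
)

```text
time: 15.72
tool_pos: [0.5822, 0.0877, 0.0758]
tcp_rot: [3.106, 0.472, 0.001]
wrist_force: [-0.4, 0.2, 13.2]
width: -0.003
```

Emit:
move_arm(
  deltas=[
    [[0,0,0],[0,0,0],1],
  ],
)

```text
time: 15.85
tool_pos: [0.5822, 0.0877, 0.0758]
tcp_rot: [3.106, 0.472, 0.001]
wrist_force: [-1.1, 0.7, 13.3]
width: 0.004
```

A steady 13.5 N on the knob means about 9.5 N at the point, held for over 0.3 s. Now I let it rise and go over to the plaque side of the clip knob.

Emit:
move_arm(
  deltas=[
    [[0,0,0],[0,0,0.01],1],
    [[0,0,0],[0,0,0.04],1],
    [[0,0,0],[0,0,0.09],1],
    [[0,0,0],[0,0,0.15],1],
    [[0,0,0],[0,0,0.5],1],
    [[0,0,0],[-0.175,-0.4,0.5],1],
    [[0,0,0],[-0.175,-0.61,0.5],1],
    [[0,0,0],[-0.175,-0.61,0.5],1],
    [[0,0,0],[-0.175,-0.61,0.5],1],
  ],
)

```text
time: 16.98
tool_pos: [0.564, 0.0268, 0.1232]
tcp_rot: [-3.105, -0.471, 0.002]
wrist_force: [0.3, 0.8, 0.8]
width: 0.003
```

```bash
python3 - <<'E'
from h import *
i=camera_info("wrist");im,d=read_camera("wrist")
s=status.read_state();print(s['time'],s['tool_pos'],s['wrist_force'])
print(proj(i,[[.5704,.008,.042],[.58,.0865,.085],[.5646,.0266,.042]]))
a=im[80:330,60:420,::-1];cv2.imwrite("pics/w6.png",cv2.resize(a,None,fx=2,fy=2))
E
```

```text
17.025 [0.56410185 0.02707159 0.12332412] [0.08571059 0.41421456 0.15427798]
[[281.21717126 201.49689073]
 [161.36504902 172.34055266]
 [254.10016081 201.52405039]]
```

View pics/w6.png

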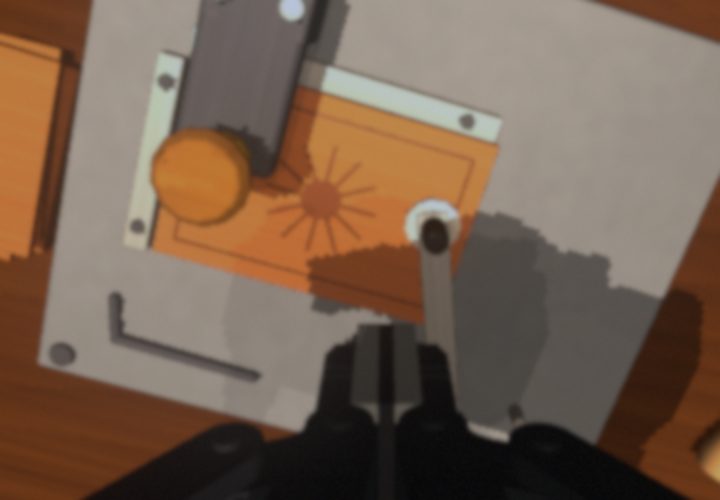

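The punch has risen. The clip knob at full-frame (277,199) is about 2.5 mm nearer than predicted, so I shift further left before descending.

Emit:
move_arm(
  deltas=[
    [[0,0,0],[-0.054,0.035,-0.2],1],
    [[0,0,0],[-0.054,0.035,-0.5],1],
    [[0,0,0],[-0.054,0.035,-0.6],1],
    [[0,0,0],[-0.054,0.035,-0.65],1],
  ],
)

```text
time: 17.52
tool_pos: [0.5587, 0.0306, 0.0584]
tcp_rot: [-3.106, -0.473, 0.002]
wrist_force: [-0.1, -1.2, 0.2]
width: -0.002
```

Emit:
move_arm(
  deltas=[
    [[0,0,0],[0,0,-0.08],1],
    [[0,0,0],[0,0,-0.16],1],
    [[0,0,0],[0,0,-0.24],1],
    [[0,0,0],[0,0,-0.26],1],
  ],
)

```text
time: 18.02
tool_pos: [0.5584, 0.03, 0.0323]
tcp_rot: [-3.106, -0.472, 0.002]
wrist_force: [0.1, -0.4, -0.2]
width: 0.001
```

Emit:
move_arm(
  deltas=[
    [[0,0,0],[0.024,-0.045,0],1],
    [[0,0,0],[0.035,-0.07,0],1],
    [[0,0,0],[0.046,-0.1,0],1],
    [[0,0,0],[0.056,-0.137,0],1],
  ],
)

```text
time: 18.52
tool_pos: [0.565, 0.0164, 0.0333]
tcp_rot: [-3.106, -0.472, -0.002]
wrist_force: [-0.1, 3.1, -0.4]
width: 0.001
```

Emit:
move_arm(
  deltas=[
    [[0,0,0],[0.006,-0.023,0],1],
    [[0,0,0],[0.012,-0.046,0],1],
    [[0,0,0],[0.018,-0.07,0],1],
    [[0,0,0],[0.023,-0.092,0],1],
  ],
)

```text
time: 19.02
tool_pos: [0.567, 0.0071, 0.0331]
tcp_rot: [-3.106, -0.472, -0.0]
wrist_force: [0.2, 2.2, 1.0]
width: -0.002
```

Emit:
move_arm(
  deltas=[
    [[0,0,0],[0.004,-0.023,0],1],
    [[0,0,0],[0.008,-0.046,0],1],
    [[0,0,0],[0.012,-0.07,0],1],
    [[0,0,0],[0.014,-0.094,0],1],
  ],
)

```text
time: 19.52
tool_pos: [0.568, -0.0025, 0.0328]
tcp_rot: [3.106, 0.472, -0.001]
wrist_force: [0.1, 0.3, 0.8]
width: 0.0
```

Emit:
move_arm(
  deltas=[
    [[0,0,0],[0.003,-0.05,0],1],
    [[0,0,0],[0.005,-0.095,0],1],
    [[0,0,0],[0.003,-0.14,0],1],
    [[0,0,0],[0,-0.19,0],1],
    [[0,0,0],[-0.007,-0.24,0],1],
    [[0,0,0],[-0.014,-0.284,0],1],
    [[0,0,0],[-0.025,-0.33,0],1],
    [[0,0,0],[-0.037,-0.376,0],1],
  ],
)

```text
time: 20.52
tool_pos: [0.5646, -0.0401, 0.0331]
tcp_rot: [3.106, 0.472, 0.001]
wrist_force: [0.2, 1.4, 1.4]
width: 0.001
```

Emit:
move_arm(
  deltas=[
    [[0,0,0],[-0.016,-0.045,0],1],
    [[0,0,0],[-0.033,-0.089,0],1],
    [[0,0,0],[-0.033,-0.089,0],1],
    [[0,0,0],[-0.02,-0.04,0],1],
    [[0,0,0],[-0.02,0.04,0],1],
    [[0,0,0],[-0.02,0.04,0.5],1],
    [[0,0,0],[-0.02,0.04,1],1],
    [[0,0,0],[-0.02,0.04,1],1],
    [[0,0,0],[-0.02,0.04,1],1],
  ],
)

```text
time: 21.65
tool_pos: [0.562, -0.0351, 0.1326]
tcp_rot: [-3.105, -0.473, 0.001]
wrist_force: [-1.2, -0.2, -0.8]
width: -0.001
```

```bash
python3 - <<'E'
from h import *
i=camera_info("wrist");im,d=read_camera("wrist")
s=status.read_state();print(s['time'],s['tool_pos'],s['wrist_force'])
th=.2-.62+.021
print(proj(i,[[.482+.095*np.cos(th),-.0268+.095*np.sin(th),.040],[.482,-.0268,.022]]))
np.savez("pics/w7.npz",im=im,d=d,**i);cv2.imwrite("pics/w7.png",im[:,:,::-1])
t,td=read_camera("top");b=np.load("pics/top0.npz");print("punch depth before/after",b['d'][172:180,225:236].min(),td[172:180,225:236].min())
E
```

```text
21.7 [ 0.56125362 -0.03517779  0.13152758] [-0.13901764 -0.26053686 -0.63461754]
[[292.65654867 198.99722067]
 [216.98937128 270.99257909]]
punch depth before/after 1.1539764 1.1527147
```

View pics/w7.png

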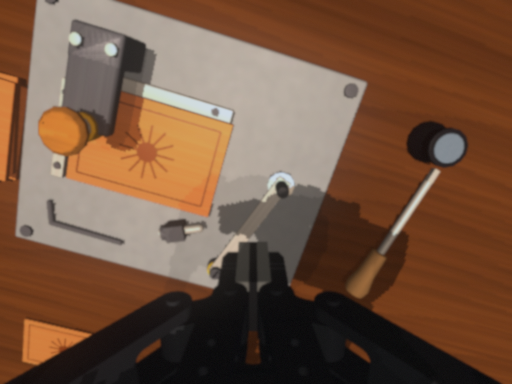

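The clip is clear of the plaque, with its knob at (282,188). The punch is up, and the plaque is against its fences. Checking the swing angle and the plaque's shift.

```bash
python3 - <<'E'
from h import *
f=np.load("pics/w7.npz");i={k:f[k] for k in 'KDRt'}
P=onz(i,[[282.5,188]],.040)[0]; v=P[:2]-[.482,-.0268]
print(P,np.hypot(*v),"swing",np.arctan2(v[1],v[0])-.021+.62)
g=np.load("pics/w1.npz");j={k:g[k] for k in 'KDRt'}
for f_,k in((g,j),(f,i)):
    h=cv2.cvtColor(f_['im'],cv2.COLOR_RGB2HSV);c=proj(k,[[.5604+.005-.021*.025,.0302+.025,.017]])[0]
    q=proj(k,[[.5604+a-.021*b,.0302+b+.021*a,.017] for a,b in((-.048,-.048),(.05,-.048),(.05,.02),(-.048,.02))])
    m=np.zeros(h.shape[:2],np.uint8);cv2.fillPoly(m,[q.astype(np.int32)],1)
    ys,xs=np.nonzero(m&(h[...,1]>120)); W=onz(k,np.c_[xs,ys],.017)
    print("plaque min x, min y",np.percentile(W,1,axis=0)[:2])
E
```

```text
[ 0.57544664 -0.05359355  0.04      ] 0.09721198336549572 swing 0.31976554228267956
plaque min x, min y [ 0.52755011 -0.00421426]
plaque min x, min y [ 0.52745487 -0.00438653]
```

The plaque moved about 0.2 mm. The swing measures about 0.32, too slim a margin below 0.35 because the knob slid round the finger's corner. I'll turn the tool to face the tangent and push it further.

Emit:
move_arm(
  deltas=[
    [[0,0,-0.1],[0.1,0.02,0],1],
    [[0,0,-0.2],[0.193,0.036,0],1],
    [[0,0,-0.3],[0.193,0.036,0],1],
    [[0,0,-0.38],[0.193,0.036,-0.2],1],
    [[0,0,-0.38],[0.193,0.036,-0.6],1],
    [[0,0,-0.38],[0.193,0.036,-0.9],1],
    [[0,0,-0.38],[0.193,0.036,-0.99],1],
    [[0,0,-0.38],[0.193,0.036,-0.99],1],
  ],
)

```text
time: 22.75
tool_pos: [0.5807, -0.032, 0.0327]
tcp_rot: [3.107, -0.462, -0.005]
wrist_force: [0.4, -0.3, 0.3]
width: -0.0
```

Emit:
move_arm(
  deltas=[
    [[0,0,0],[-0.01,-0.03,0],1],
    [[0,0,0],[-0.02,-0.06,0],1],
    [[0,0,0],[-0.03,-0.09,0],1],
    [[0,0,0],[-0.045,-0.12,0],1],
    [[0,0,0],[-0.06,-0.15,0],1],
    [[0,0,0],[-0.075,-0.18,0],1],
    [[0,0,0],[-0.09,-0.215,0],1],
    [[0,0,0],[-0.104,-0.246,0],1],
    [[0,0,0],[-0.104,-0.246,0],1],
  ],
)

```text
time: 23.88
tool_pos: [0.5711, -0.0571, 0.0339]
tcp_rot: [3.107, -0.462, -0.001]
wrist_force: [0.5, 0.5, -0.0]
width: 0.004
```

Emit:
move_arm(
  deltas=[
    [[0,0,0],[0.02,0.08,0],1],
    [[0,0,0],[0.02,0.1,0.4],1],
    [[0,0,0],[0.02,0.1,0.9],1],
    [[0,0,0],[0.02,0.1,1],1],
    [[0,0,0],[0.02,0.1,1],1],
  ],
)

```text
time: 24.5
tool_pos: [0.574, -0.0465, 0.1347]
tcp_rot: [-3.107, 0.461, -0.003]
wrist_force: [-0.7, -0.9, -0.8]
width: 0.001
```

```bash
python3 - <<'E'
from h import *
i=camera_info("wrist");im,d=read_camera("wrist")
s=status.read_state();print(s['time'],s['tool_pos'],s['wrist_force'])
for sw in(.05,.1,.2,.3):
    th=sw-.599;print(sw,proj(i,[[.482+.095*np.cos(th),-.0268+.095*np.sin(th),.040]]))
cv2.imwrite("pics/w8.png",im[:,:,::-1])
E
```

```text
24.55 [ 0.57286246 -0.0464187   0.13321329] [-0.68228842  0.02409326  0.21340717]
0.05 [[295.08277701 198.62992161]]
0.1 [[289.0491065  197.28303371]]
0.2 [[276.73140274 195.4570114 ]]
0.3 [[264.21913801 194.81250097]]
```

View pics/w8.png

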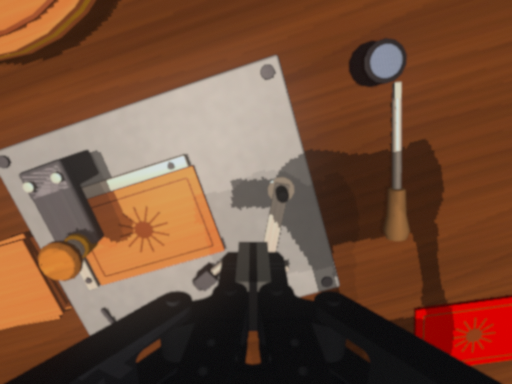

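The knob at (282,194) gives a swing of about 0.16. The arm is 10 cm up and touches nothing, so I'm handing in.

```bash
python3 -c "
from workcell import order; print(order.finish_job())"
```

```text
the job is handed in; nothing more can be done
None
```

The plaque is marked and the job is handed in at about 24.6 s; the hand-in gives no verdict.

- **Clip on:** I pushed the clip over the plaque's edge at about 6 N and on to its stop. It stopped at a swing of about 0.98 to 1.0. The force at the knob was about 8 N, against 3.5 N when sliding.
- **Punch:** I pressed it slowly to a steady 13 to 14 N on the knob, about 9.5 N at the point, held for over 0.3 s, and then let it rise.
- **Clip off:** The first push back left the swing at only about 0.32, because the knob slid round the finger's corner. I turned the tool and pushed again, to a swing of about 0.16.

**Last checks:**
- **Plaque:** it had moved about 0.2 mm, measured before the second push on the clip, which stayed clear of it.
- **Punch:** it looked up in the last pictures. The depth check against the start differed by 1.3 mm, but it was a rough minimum over a small patch, so it supports this only loosely.
- **Arm:** the fingers were about 10 cm above the fixture, with no contact force beyond noise.
- **Other things on the bench:** none looked moved in the last picture; I did not measure them, and the hammer and tin were out of its view.

My measured position for the clip knob was about 2.5 mm off the one predicted from the push. I corrected for this before going to its other side.

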